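Preload a battery-cell clamp by four clicks and lock it

TASK

Raise the preload of the battery-cell clamp: turn its round black dial clockwise (seen from above) by exactly four clicks, never past the fourth and never a click back, then push the red-tipped lock lever over, away from the robot, gently until it rests at its stop. The dial has a lot of free play before it bites, so count the clicks by feel; leave everything else on the bench where it is.

Things in the scene. Friction and masses are not known exactly. Their poses are not given: they have to be found in the camera images.
- clamp: The cell clamp, fixed to the bench: an aluminium deck 190 x 390 x 12 mm. Origin on the bench surface under the dial's axis; z up, x away from the robot (yaw up to 0.3 rad either way), y to the robot's left. A blue gearbox, 100 x 100 mm, top 66 mm above the bench, is centred on the origin. A grey cup and a copper bar lie loose on the deck, at x above 65 mm.
- dial_grip (a point): Point on the dial's upright axis at the height to grip it, 100 mm above the bench; it does not turn. The dial is a round black fluted knob with an orange top, 42 mm in diameter, 80 to 116 mm above the bench; grip it from above at any yaw. About 1.5 rad of turning fits in one grasp; friction lets the dial stay where it is left for a fresh grip.
- dial_top (a point): Centre of the dial's top, 116 mm above the bench. The dial drives the index plate below it through a worn coupling with about 1.5 rad (a quarter turn) of free play; where in that play it starts is not known, and in it the dial turns with about 0.01 Nm. Once the play is used up, each click begins with a jump in torque to 0.2 to 0.25 Nm.
- plate_center (a point): Centre of the index plate's top, 72 mm above the bench (fixed; the plate is steel, 76 mm wide, 15 white marks). 15 clicks a turn, 0.42 rad each; it starts in a notch. Turning on, the torque jumps up, sinks to 0 over 0.2 rad, there the plate snaps ahead into the next notch: one click; then 0.2 rad is free till the next jump. Let go before the snap, it springs back and that jump comes again.
- carriage (a joint): Travel of the clamp's pressure carriage (m), 0 at the start, growing by 0.00005 (0.05 mm) per click clockwise: far finer than the reading of it.
- cell_top (a point): Middle of the top of the dark battery cell in the clamp, 104 mm above the bench (its terminals reach 110 mm). Pressure plate, cell and end block stand across the deck at y = 97 to 177 mm in the clamp's frame, 70 mm to either side in x.
- lever: The lock lever: a steel rod 10 mm thick with a red ball of 26 mm diameter on its end, 80 mm from the pivot (this body's origin) to the ball's centre. Open, it leans 0.5 rad towards the robot (-x of the clamp); locked, it leans 0.5 rad the other way, at a hard stop. It stays where it is left and takes about 3 N at the ball to move; more than 30 N on it damages it.
- lever_pivot (a point): The lever's pivot, along the clamp's y axis, at x = 20, y = -140 mm in the clamp's frame, 34 mm above the bench. Around it stands a grey block 70 x 50 mm, its top 37 mm above the bench.
- lever_tip (a point): Centre of the lever's red ball, 104 mm above the bench at either end of its swing and 114 mm half-way. In the clamp's frame x = -18 mm when fully open (it may start up to 0.15 rad on from there) and x = +58 mm at the locked stop.
- nut_cup: Bystander: a small grey cup, 56 mm wide, 45 mm high, on the clamp's deck behind the dial.
- busbar: Bystander: a copper bar 22 x 80 x 5 mm on the deck, behind the lever.
- screwdriver: Bystander: a screwdriver with an orange handle lying on the bench to the right.
- wrench: Bystander: a wrench lying on the bench to the left.
- spare_cell: Bystander: a dark spare cell, 130 x 92 x 36 mm, lying on the bench.
- glue: Bystander: a small white bottle with a red cap, 36 mm wide, 85 mm high.

How it is judged:
By the outcome, as a careful person would: the job done as asked, in the order asked, and still so for the second after the job is handed in, with the robot touching nothing.
It also fails if it takes over 72 s, if anything falls off the work surface, if the arm or the gripper's body presses on something with over 40 N, if the wrist force passes 120 N, or if a joint passes its speed limit or range.

ROBOT

A 6-joint arm with a two-finger parallel gripper is mounted at the origin on the work surface. World frame = base frame: x ahead of the robot, y to its left, z up, the work surface at z = 0. Lengths are in m, angles in rad, forces in N, time in s.
With the tool pointing down it reaches from about 0.375 to 0.825 m from the base axis. Payload 5.5 kg.
Tool frame: the origin (TCP) lies at the very end of the fingers, on their centre line; the grasp point (between the pads) lies 19 mm behind it; z points along the fingers, y is the direction in which the jaws open and shut (so a half turn about z gives the same grasp; the last joint's range is limited). The gripper opens to 85 mm and grips with 20 to 120 N. Pads are 22 mm wide; open, the fingers measure 114 mm over their backs; the gripper's body (76 mm by 85 mm) begins 54 mm behind the grasp point. The pads swing forward as they close: fully open they stand 13 mm farther back than shut.
Start: joints at [1.344, 0.314, -0.047, 1.21, 0, 1.571], TCP at [0.135, 0.585, 0.231] pointing down, gripper open.
Joint ranges: [-2.67, 2.67], [-0.69, 1.73], [-1.03, 1.25], [-2.08, 2.16], [-1.42, 1.45], [-3.14, 3.14]. Speed limits (rad/s): [2.39, 2.39, 3.01, 3.14, 3.14, 3.14].

INTERFACE

Orientations are given as a unit quaternion [w, x, y, z].
In Python, from bench import env gives the robot as it stands.
- The arm moves only by the shell command python3 -m handwheel 'ROWS' [OPENING] [FORCE]. ROWS is JSON, a list of rows, each a list of 4 numbers: the shift along the tool's x, y, z in mm, then the turn about the tool's z in degrees. In form: [[tx, ty, tz, roll], ...]. A call has 1 to 10 rows; each row shifts and turns the pose as measured when the row begins, along the tool's axes as they then stand; what a row does not reach is not made up. A row lasts 1/12 s, in which the tool goes at most 41.7 mm and 7.16 degrees, less where a joint would pass 70% of its speed; a pose out of reach is approached as far as the arm can. A call with a gripper value outside its range is refused whole. OPENING is the closure, from 0 (fully open) to 1 (shut), set as the call begins (- or left out, the last holds). The fingers move at their own pace and stop on an object; FORCE is the grip in N (left out, the last holds). Time passes only in rows, so rows that do not move let the fingers close. It gives the time, the measured TCP pose, the force and the opening at its end, in the units of the state.
- env.sense(): the state, without advancing time (a new reading comes with each control period).
- env.grab_frame(name): name is "scene" or "top" or "wrist"; returns the picture (400x640x3 uint8, red, green, blue); there is no depth.
- env.calibration(name): a dict with "fx", "fy", "cx", "cy" (pixels), "k1" (the pictures are not rectified: a ray, as slopes to the right and down, at radius r is drawn at 1 + k1 r^2 times it, then the intrinsics apply), "rvec" (rotation vector, rad) and "tvec" (3), from world to camera coordinates, as OpenCV has them; the wrist camera has in their place "mount" (4x4, takes a point from camera to tool coordinates, whose origin is the TCP and whose axes are the flange's). Camera axes: x right, y down, z forward; pixel columns grow to the right and rows downward; lengths in m; the calibration is good to about 2 mm. A picture is of the moment at which its call begins: read the wrist's pose just before it. calibration takes no time and is no camera call.
- env.finish_job(): hands the job in, once; it reports no verdict.
The state is a dict: "time_s": time; "joint_positions": joint angles; "joint_vel": joint speeds; "tau": joint torques, N m; "position": TCP position; "tool_rot": TCP orientation; "contact_force": force on the tool from outside, world axes, zero at the start; "wrist_torque": the same for the moment, N m; "width": finger opening in m.
Only numpy, scipy, OpenCV 4.12 (cv2) and the standard library are available. Lean on these libraries where they do the work, as an engineer would, in place of code of your own. Each camera call takes 0.05 s, during which the arm holds its last target. There are 200 camera calls.

## Working session

There is one attempt and no reset: what is moved stays moved. The work goes in short steps, Python scripts to look and compute and a shell command to move; the robot and the scene stay as the last step left them, time stands still between calls to the robot, and variables do not carry over. Pictures are saved under pics/ and viewed, about 8 in all and at most 12, crops included, and the job is handed in when it is done.

```bash
ls; mkdir -p pics; python3 - <<'E'
from bench import env
import cv2,numpy as np
s=env.sense()
for k,v in s.items(): print(k,np.round(v,4))
a=env.grab_frame("scene");b=env.grab_frame("top")
cv2.imwrite("pics/scene0.png",a[:,:,::-1]);cv2.imwrite("pics/top0.png",b[:,:,::-1])
for n in("scene","top","wrist"):print(n,env.calibration(n))
E
```

```text
pics
time_s 0.0
joint_positions [ 1.344   0.3142 -0.048   1.2102  0.      1.5708]
joint_vel [-0.0008  0.0011  0.0018  0.0008  0.0008  0.001 ]
tau [ 7.00000e-04 -5.39592e+01  3.39746e+01  1.95000e-02  2.00000e-04
  0.00000e+00]
position [0.1348 0.5841 0.2304]
tool_rot [-1.000e-04  1.132e-01  9.936e-01 -9.000e-04]
contact_force [ 0.5952  0.6074 -0.5577]
wrist_torque [ 0.0327 -0.0053 -0.0059]
width 0.0857
scene {'fx': 507.1732498519599, 'fy': 507.1732498519599, 'cx': 322.03311831863977, 'cy': 205.07811598013174, 'k1': 0.03769391448288963, 'rvec': array([ 2.20125285,  0.87738301, -0.36381461]), 'tvec': array([-0.43186731, -0.17891974,  1.87429655])}
top {'fx': 471.2761083028693, 'fy': 471.2761083028693, 'cx': 318.38188368172354, 'cy': 199.30357806242225, 'k1': -0.10044684260027405, 'rvec': array([ 2.17061278, -2.21037603,  0.06632834]), 'tvec': array([0.03660677, 0.57239496, 1.61128357])}
wrist {'fx': 316.93639447859164, 'fy': 316.93639447859164, 'cx': 320.6742432479478, 'cy': 198.65696741742462, 'k1': -0.05490604226042349, 'mount': array([[ 6.41405970e-05, -9.53746069e-01, -3.00613427e-01,
         7.72393423e-02],
       [ 9.99999997e-01,  7.55104717e-05, -2.62038154e-05,
        -3.00177162e-04],
       [ 4.76912476e-05, -3.00613424e-01,  9.53746071e-01,
        -1.42480314e-01],
       [ 0.00000000e+00,  0.00000000e+00,  0.00000000e+00,
         1.00000000e+00]])}
```

View pics/scene0.png

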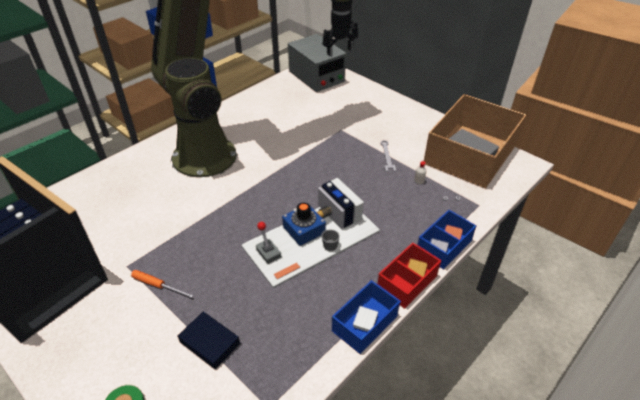

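View pics/top0.png

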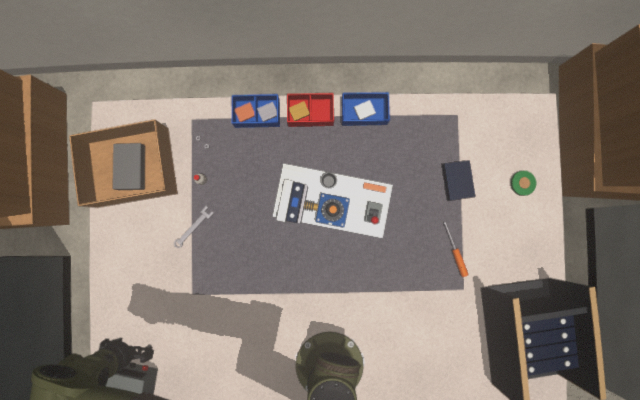

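Scene view: dial's orange top near (303,207), red ball near (262,226). Top view: dial near (333,209), ball near (375,220), with the clamp deck yawed a little. Next I triangulate both.

```bash
cat > h.py <<'E'
from bench import env
import numpy as np,cv2
from scipy.spatial.transform import Rotation as R
def cam(n,s=None):
    c=env.calibration(n);K=np.array([[c['fx'],0,c['cx']],[0,c['fy'],c['cy']],[0,0,1]]);k1=c['k1']
    if n=='wrist':
        s=s or env.sense();q=s['tool_rot'];T=np.eye(4)
        T[:3,:3]=R.from_quat([q[1],q[2],q[3],q[0]]).as_matrix();T[:3,3]=s['position']
        M=np.linalg.inv(T@c['mount'])
    else:
        M=np.eye(4);M[:3,:3]=cv2.Rodrigues(c['rvec'])[0];M[:3,3]=c['tvec']
    return K,np.array([k1,0,0,0,0.]),M
def und(n,p,c):
    return cv2.undistortPoints(np.array([[p]],float),c[0],c[1])[0,0]
def tri(cs,ps):
    A=[]
    for c,p in zip(cs,ps):
        u=und(None,p,c);A+= [u[0]*c[2][2]-c[2][0],u[1]*c[2][2]-c[2][1]]
    v=np.linalg.svd(np.array(A))[2][-1];return v[:3]/v[3]
def onplane(c,p,z):
    u=und(None,p,c);Rm=c[2][:3,:3];o=-Rm.T@c[2][:3,3];d=Rm.T@np.array([u[0],u[1],1]);return o+d*(z-o[2])/d[2]
def blob(img,near,lo,hi,rad=14):
    # hue range lo..hi (can wrap) saturated, within rad of near
    h=cv2.cvtColor(img,cv2.COLOR_RGB2HSV).astype(int)
    m=((h[...,0]>=lo)&(h[...,0]<=hi)) if lo<=hi else ((h[...,0]>=lo)|(h[...,0]<=hi))
    m&=(h[...,1]>140)&(h[...,2]>90)
    y,x=np.nonzero(m);k=np.hypot(x-near[0],y-near[1])<rad
    return (x[k].mean(),y[k].mean()),k.sum()
def pr(c,X):
    return cv2.projectPoints(np.array([X],float),cv2.Rodrigues(c[2][:3,:3])[0],c[2][:3,3],c[0],c[1])[0][0,0]
E
python3 - <<'E'
from h import *
a=cv2.imread("pics/scene0.png")[:,:,::-1].copy();b=cv2.imread("pics/top0.png")[:,:,::-1].copy()
cs=[cam('scene'),cam('top')]
for nm,pa,pb,lo,hi in(("dial",(303,206),(333,209),6,20),("ball",(262,226),(375,220),170,4)):
    A=blob(a,pa,lo,hi,9);B=blob(b,pb,lo,hi,9);X=tri(cs,[A[0],B[0]])
    print(nm,A,B,X.round(4),[np.round(pr(c,X),1) for c in cs])
# deck corners
for p in((283,164),(392,184),(382,238),(275,217)):print(onplane(cs[1],p,0.012).round(4))
E
```

```text
dial ((np.float64(303.0), np.float64(206.37037037037038)), np.int64(54)) ((np.float64(332.63157894736844), np.float64(209.07894736842104)), np.int64(38)) [ 0.5339 -0.0199  0.1165] [array([303.2, 206.4]), array([332.8, 209.2])]
ball ((np.float64(261.0), np.float64(225.25)), np.int64(48)) ((np.float64(374.5), np.float64(219.5)), np.int64(32)) [ 0.4975 -0.1557  0.1114] [array([261.3, 225.3]), array([374.7, 219.7])]
[0.6989 0.1473 0.012 ]
[ 0.622  -0.2311  0.012 ]
[ 0.4352 -0.1913  0.012 ]
[0.5146 0.1775 0.012 ]
```

```bash
cat >> h.py <<'E'
def rot(s):
    q=s['tool_rot'];return R.from_quat([q[1],q[2],q[3],q[0]]).as_matrix()
def togo(X):
    s=env.sense();d=rot(s).T@(np.array(X)-s['position'])*1000
    x=rot(s)[:,0];print("togo mm",d.round(1),"toolx ang deg",np.degrees(np.arctan2(x[1],x[0])).round(1),"tilt",rot(s)[2].round(3),"q",s['joint_positions'].round(3),"t",s['time_s'])
def st(n=""):
    s=env.sense();x=rot(s)[:,0];print("S",n,"t%.2f"%s['time_s'],"pos",(s['position']*1000).round(1),"ang %.1f"%np.degrees(np.arctan2(x[1],x[0])),"q6 %.2f"%s['joint_positions'][5],"F",s['contact_force'].round(1),"M",s['wrist_torque'].round(3),"tau6 %.3f"%s['tau'][5],"w %.4f"%s['width'])
E
python3 -m handwheel '[[0,0,0,7],[0,0,0,7],[0,0,0,7],[0,0,0,0]]'; python3 -c "
from h import *
st();togo([.534,-.02,.2])"
```

```text
time_s: 0.43
position: [0.1345, 0.5828, 0.2284]
tool_rot: [0.0, 0.299, 0.954, -0.003]
contact_force: [-0.5, -0.5, 0.8]
width: 0.0855
S  t0.43 pos [134.5 582.8 228.4] ang 145.3 q6 1.95 F [-0.5 -0.5  0.8] M [-0.051  0.025 -0.005] tau6 1.136 w 0.0855
togo mm [-671.7 -267.6   31.2] toolx ang deg 145.3 tilt [-0.002 -0.005 -1.   ] q [ 1.344  0.316 -0.05   1.21  -0.     1.95 ] t 0.4333
```

```bash
python3 -m handwheel '[[-37,-15,0,0],[-37,-15,0,0],[-37,-15,0,0],[-37,-15,0,0],[-37,-15,0,0],[-37,-15,0,0],[-37,-15,0,0],[-37,-15,0,0],[-37,-15,0,0],[-37,-15,0,0]]' >/dev/null;python3 -m handwheel '[[-37,-15,0,0],[-37,-15,0,0],[-37,-15,0,0],[-37,-15,0,0],[-37,-15,0,0],[-37,-15,0,0],[0,0,0,-7],[0,0,0,-7],[0,0,0,-7],[0,0,0,-7]]' >/dev/null; python3 -m handwheel '[[0,0,0,-7],[0,0,0,-7],[0,0,0,-7],[0,0,0,-7],[0,0,0,-7],[0,0,0,-7],[0,0,0,-7],[0,0,0,-7],[0,0,0,-7],[0,0,0,-7]]' >/dev/null;  python3 -c "
from h import *
togo([.534,-.02,.2])"
```

```text
togo mm [ 39.9 -39.   22.2] toolx ang deg -110.0 tilt [ 0.011  0.005 -1.   ] q [ 0.066  0.161 -0.265  1.154 -0.008 -1.156] t 2.9333
```

```bash
cat > look.py <<'E'
from h import *
import sys
s=env.sense();im=env.grab_frame('wrist');cv2.imwrite(f"pics/{sys.argv[1]}.png",im[:,:,::-1]);np.savez(f"pics/{sys.argv[1]}.npz",M=cam('wrist',s)[2])
E
python3 look.py w1; python3 -m handwheel '[[20,-20,5,0],[20,-20,5,0],[0,0,0,0]]' >/dev/null; python3 look.py w2
python3 - <<'E'
from h import *
togo([.534,-.02,.2])
c=cam('wrist')
for X in([.534,-.02,.1165],[.4975,-.1557,.1114]):
    P=[]
    cs=[]
    for n in('w1','w2'):
        cc=(c[0],c[1],np.load(f'pics/{n}.npz')['M']);cs.append(cc)
        p=pr(cc,X);im=cv2.imread(f'pics/{n}.png')[:,:,::-1].copy()
        lo,hi=(6,20) if X[0]>.5 else (170,4)
        try:
            b=blob(im,p,lo,hi,45);P.append(b[0]);print(n,p.round(1),b)
        except Exception as e: print(n,p,e)
    if len(P)==2:print(tri(cs,P).round(4))
E
```

```text
togo mm [ 1.3  0.4 12. ] toolx ang deg -109.3 tilt [ 0.009  0.006 -1.   ] q [-0.031  0.208 -0.229  1.142 -0.007 -1.264] t 3.2833
w1 [270.1 150. ] ((np.float64(269.57416267942585), np.float64(151.83133971291866)), np.int64(836))
w2 [321.9 202.3] ((np.float64(323.81120331950206), np.float64(211.1877593360996)), np.int64(964))
[ 0.5317 -0.0203  0.1384]
w1 [246.4 -50. ] ((np.float64(nan), np.float64(nan)), np.int64(0))
w2 [306.9   6.5] ((np.float64(308.46886016451236), np.float64(12.675675675675675)), np.int64(851))h.py:28: RuntimeWarning: Mean of empty slice.
  return (x[k].mean(),y[k].mean()),k.sum()
  ret = ret.dtype.type(ret / rcount)
Traceback (most recent call last):
  File "h.py", line 19, in tri
    v=np.linalg.svd(np.array(A))[2][-1];return v[:3]/v[3]
      ~~~~~~~~~~~~~^^^^^^^^^^^^^
numpy.linalg.LinAlgError: SVD did not converge
```

View pics/w2.png

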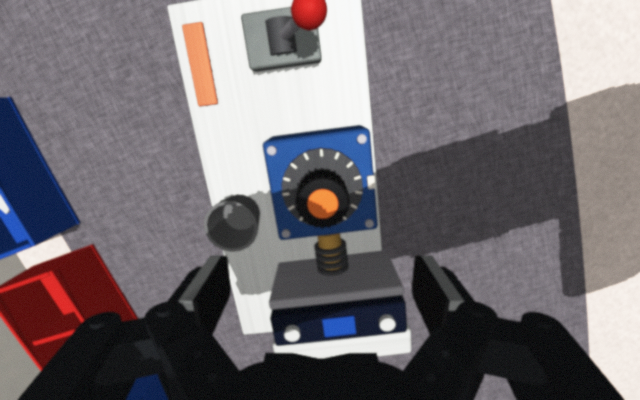

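The wrist view has the dial's orange top at about (322,204), the ball at (309,12) and a brass screw at (330,240). The brass screw pulled my blob centre off, so I'll narrow the search radius and come down.

```bash
python3 - <<'E'
from h import *
c=cam('wrist');X=[.534,-.02,.1165];cs=[];P=[]
for n,p in(('w1',(269,150)),('w2',(322,204))):
    cc=(c[0],c[1],np.load(f'pics/{n}.npz')['M'])
    b=blob(cv2.imread(f'pics/{n}.png')[:,:,::-1].copy(),p,6,20,22);print(n,b,pr(cc,X).round(1),onplane(cc,b[0],.116).round(4));cs.append(cc);P.append(b[0])
print(tri(cs,P).round(4))
print('ball',onplane(cs[1],(309,13),.106).round(4))
togo([.5335,-.0202,.14])
E
```

```text
w1 ((np.float64(269.57416267942585), np.float64(151.83133971291866)), np.int64(836)) [270.1 150. ] [ 0.535  -0.0188  0.116 ]
w2 ((np.float64(322.5019867549669), np.float64(202.94966887417218)), np.int64(755)) [321.9 202.3] [ 0.5338 -0.0192  0.116 ]
[ 0.5343 -0.0192  0.117 ]
ball [ 0.4973 -0.1527  0.106 ]
togo mm [ 1.1  0.4 72. ] toolx ang deg -109.3 tilt [ 0.009  0.006 -1.   ] q [-0.031  0.208 -0.229  1.142 -0.007 -1.264] t 3.2833
```

```bash
python3 -m handwheel '[[0.5,0,30,0],[0.5,0,30,0],[0.3,0,30,0],[0,0,20,0],[0,0,10,0],[0,0,0,0]]' 0 40; python3 -c "
from h import *
st();togo([.534,-.0195,.082])"
```

```text
time_s: 3.78
position: [0.5336, -0.0185, 0.0894]
tool_rot: [-0.004, -0.578, 0.816, -0.0]
contact_force: [-0.1, -0.3, 0.3]
width: 0.0852
S  t3.78 pos [533.6 -18.5  89.4] ang -109.4 q6 -1.26 F [-0.1 -0.3  0.3] M [0.064 0.025 0.001] tau6 -0.010 w 0.0852
togo mm [ 0.8 -0.7  7.4] toolx ang deg -109.4 tilt [ 0.006  0.004 -1.   ] q [-0.032  0.296 -0.412  0.868 -0.005 -1.264] t 3.7833
```

```bash
python3 -m handwheel '[[0.8,-0.7,7,0],[0,0,0,0]]'>/dev/null; for i in 1 2 3; do python3 -m handwheel '[[0,0,0,0],[0,0,0,0],[0,0,0,0],[0,0,0,0]]' 1 40 >/dev/null; python3 -c "
from h import *
st()"; done; python3 -c "
from h import *
togo([.534,-.0195,.082])"
```

```text
S  t4.28 pos [535.2 -18.   85.1] ang -109.3 q6 -1.27 F [-4.7 -0.2  1.3] M [ 0.127  1.016 -0.034] tau6 0.001 w 0.0408
S  t4.62 pos [535.  -18.   85.2] ang -109.3 q6 -1.27 F [ 0.4 -0.8 -1. ] M [ 0.049 -0.009 -0.004] tau6 0.011 w 0.0411
S  t4.95 pos [535.  -18.   85.2] ang -109.3 q6 -1.27 F [-0.3  0.4 -2.5] M [ 0.006 -0.077  0.02 ] tau6 0.011 w 0.0409
togo mm [1.8 0.4 3.2] toolx ang deg -109.3 tilt [ 0.004  0.001 -1.   ] q [-0.031  0.301 -0.417  0.856 -0.004 -1.265] t 4.95
```

```bash
cat > s.py <<'E'
from h import *
s=env.sense();x=rot(s)[:,0];print("t%.2f"%s['time_s'],(s['position']*1000).round(1),"ang %.1f"%np.degrees(np.arctan2(x[1],x[0])),"q6 %.3f"%s['joint_positions'][5],"F",s['contact_force'].round(1),"M",s['wrist_torque'].round(3),"tau6 %.3f"%s['tau'][5],"w %.4f"%s['width'])
E
for i in 1 2 3 4 5 6 7 8 9 10; do python3 -m handwheel '[[0,0,0,3],[0,0,0,0]]'>/dev/null; python3 s.py; done
```

```text
t5.12 [535.1 -18.   85.2] ang -112.4 q6 -1.211 F [ 0.3  0.3 -2.7] M [0.053 0.006 0.038] tau6 0.437 w 0.0408
t5.28 [535.1 -18.   85.2] ang -115.4 q6 -1.159 F [ 0.4  0.4 -2.5] M [0.044 0.03  0.037] tau6 0.481 w 0.0410
t5.45 [535.1 -18.   85.2] ang -118.2 q6 -1.110 F [ 0.9  0.4 -1.5] M [ 0.001  0.026 -0.014] tau6 0.495 w 0.0407
t5.62 [535.1 -18.1  85.2] ang -121.0 q6 -1.061 F [-0.1 -0.1 -1.1] M [ 0.074  0.022 -0.055] tau6 0.503 w 0.0410
t5.78 [535.2 -18.1  85.2] ang -123.7 q6 -1.014 F [ 1.2  0.1 -1.6] M [ 0.037  0.043 -0.042] tau6 0.508 w 0.0410
t5.95 [535.3 -18.1  85.2] ang -126.4 q6 -0.968 F [ 1.1  0.9 -1.6] M [ 0.045  0.047 -0.04 ] tau6 0.512 w 0.0409
t6.12 [535.3 -18.1  85.2] ang -129.0 q6 -0.922 F [ 0.3 -0.4 -1.6] M [ 0.016  0.008 -0.02 ] tau6 0.515 w 0.0411
t6.28 [535.3 -18.1  85.2] ang -131.6 q6 -0.876 F [-0.4  0.1 -2.3] M [ 0.074 -0.007 -0.003] tau6 0.517 w 0.0408
t6.45 [535.3 -18.2  85.2] ang -134.2 q6 -0.830 F [ 0.8 -1.3 -2.8] M [ 0.068  0.037 -0.032] tau6 0.518 w 0.0411
t6.62 [535.3 -18.2  85.2] ang -136.8 q6 -0.785 F [-0.5  0.1 -1.9] M [ 0.071  0.053 -0.026] tau6 0.519 w 0.0407
```

```bash
for i in 1 2 3 4 5 6 7 8 9 10 11 12; do python3 -m handwheel '[[0,0,0,3],[0,0,0,0]]'>/dev/null; python3 s.py; done
```

```text
t6.78 [535.4 -18.2  85.2] ang -139.4 q6 -0.740 F [ 1.   0.1 -2.2] M [0.112 0.051 0.027] tau6 0.520 w 0.0411
t6.95 [535.4 -18.2  85.2] ang -142.0 q6 -0.695 F [ 0.2 -1.  -1.5] M [ 0.106  0.09  -0.003] tau6 0.520 w 0.0410
t7.12 [535.5 -18.3  85.2] ang -144.6 q6 -0.650 F [ 0.4 -0.2 -2.2] M [ 0.151  0.05  -0.008] tau6 0.521 w 0.0411
t7.28 [535.5 -18.3  85.2] ang -147.2 q6 -0.605 F [ 0.1 -0.8 -2.3] M [0.096 0.029 0.009] tau6 0.521 w 0.0408
t7.45 [535.5 -18.3  85.2] ang -149.8 q6 -0.560 F [ 0.6 -0.6 -1.8] M [0.153 0.079 0.007] tau6 0.521 w 0.0408
t7.62 [535.5 -18.4  85.2] ang -152.3 q6 -0.515 F [ 0.5 -1.4 -3.1] M [ 0.173  0.015 -0.008] tau6 0.521 w 0.0408
t7.78 [535.5 -18.4  85.2] ang -154.9 q6 -0.470 F [ 1.  -1.3 -2.4] M [0.134 0.003 0.016] tau6 0.522 w 0.0410
t7.95 [535.5 -18.4  85.2] ang -157.5 q6 -0.425 F [ 0.7 -0.6 -2.1] M [ 0.151  0.078 -0.056] tau6 0.522 w 0.0410
t8.12 [535.6 -18.4  85.2] ang -160.1 q6 -0.380 F [ 0.4 -0.6 -2.2] M [ 0.149  0.013 -0.019] tau6 0.522 w 0.0414
t8.28 [535.6 -18.5  85.2] ang -162.7 q6 -0.335 F [ 0.1 -0.3 -2. ] M [ 0.156 -0.007  0.023] tau6 0.522 w 0.0406
t8.45 [535.6 -18.5  85.2] ang -165.2 q6 -0.290 F [ 0.2 -0.8 -2.6] M [ 0.208  0.004 -0.004] tau6 0.522 w 0.0407
t8.62 [535.7 -18.5  85.2] ang -167.8 q6 -0.245 F [ 1.  -0.7 -2.8] M [ 0.165 -0.005 -0.004] tau6 0.522 w 0.0409
```

```bash
for i in 1 2 3 4 5 6 7 8 9 10 11 12; do python3 -m handwheel '[[0,0,0,3],[0,0,0,0]]'>/dev/null; python3 s.py; done
```

```text
t8.78 [535.7 -18.6  85.2] ang -170.4 q6 -0.200 F [ 1.3 -1.1 -2.7] M [ 0.208 -0.023 -0.038] tau6 0.522 w 0.0408
t8.95 [535.7 -18.6  85.2] ang -173.0 q6 -0.155 F [-0.   0.6 -1.6] M [0.211 0.04  0.02 ] tau6 0.522 w 0.0410
t9.12 [535.7 -18.7  85.2] ang -175.6 q6 -0.110 F [ 0.3 -1.7 -3.3] M [ 0.211  0.052 -0.059] tau6 0.522 w 0.0414
t9.28 [535.7 -18.7  85.2] ang -178.1 q6 -0.065 F [ 0.7 -0.8 -2.3] M [ 0.196 -0.047  0.005] tau6 0.522 w 0.0405
t9.45 [535.7 -18.8  85.2] ang 179.3 q6 -0.020 F [ 0.6 -0.6 -2.9] M [ 0.186 -0.068 -0.018] tau6 0.522 w 0.0409
t9.62 [535.7 -18.8  85.2] ang 176.7 q6 0.025 F [ 0.4 -1.4 -2.4] M [ 0.261 -0.074 -0.033] tau6 0.522 w 0.0409
t9.78 [535.7 -18.9  85.2] ang 174.1 q6 0.070 F [ 1.5 -1.7 -2.1] M [ 0.245 -0.098 -0.042] tau6 0.522 w 0.0409
t9.95 [535.7 -18.9  85.2] ang 171.5 q6 0.115 F [-0.3 -1.1 -2.6] M [ 0.214 -0.063  0.007] tau6 0.522 w 0.0408
t10.12 [535.7 -18.9  85.2] ang 169.0 q6 0.160 F [-0.2 -0.1 -2.7] M [ 0.185 -0.145 -0.039] tau6 0.522 w 0.0408
t10.28 [535.7 -18.9  85.2] ang 166.4 q6 0.204 F [ 1.3 -2.1 -3. ] M [ 0.16  -0.033  0.166] tau6 0.695 w 0.0409
t10.45 [535.7 -19.   85.2] ang 163.9 q6 0.248 F [ 0.4 -1.1 -2.5] M [ 0.151 -0.073  0.094] tau6 0.635 w 0.0412
t10.62 [535.7 -19.   85.2] ang 161.3 q6 0.293 F [ 0.5 -1.2 -2.5] M [ 0.142 -0.107  0.059] tau6 0.578 w 0.0411
```

First jump at q6≈0.18. Expected jumps after that are at 0.60, 1.02 and 1.44, with the fourth snap near 1.64 and the fifth jump near 1.86.

```bash
for i in 1 2 3 4 5 6 7 8 9 10 11 12 13 14 15; do python3 -m handwheel '[[0,0,0,3],[0,0,0,0]]'>/dev/null; python3 s.py|cut -c1-200; done
```

```text
t10.78 [535.7 -19.1  85.2] ang 158.7 q6 0.338 F [-0.8 -2.5 -1.8] M [ 0.189 -0.147  0.046] tau6 0.519 w 0.0405
t10.95 [535.7 -19.1  85.2] ang 156.2 q6 0.383 F [ 0.2 -1.8 -2.5] M [ 0.182 -0.155 -0.007] tau6 0.515 w 0.0411
t11.12 [535.6 -19.2  85.2] ang 153.5 q6 0.428 F [-1.4 -1.3 -2.8] M [ 0.012 -0.119 -0.029] tau6 0.531 w 0.0411
t11.28 [535.7 -19.2  85.2] ang 151.0 q6 0.474 F [ 0.3 -0.8 -2.7] M [ 0.167 -0.13   0.055] tau6 0.521 w 0.0412
t11.45 [535.6 -19.3  85.2] ang 148.4 q6 0.519 F [-0.3 -1.6 -2.2] M [ 0.148 -0.161 -0.063] tau6 0.521 w 0.0410
t11.62 [535.7 -19.3  85.2] ang 145.8 q6 0.564 F [-0.5 -2.  -3.4] M [ 0.143 -0.233  0.026] tau6 0.521 w 0.0405
t11.78 [535.6 -19.3  85.2] ang 143.2 q6 0.608 F [-0.3 -2.3 -2.7] M [ 0.026 -0.167  0.159] tau6 0.700 w 0.0409
t11.95 [535.6 -19.3  85.2] ang 140.7 q6 0.653 F [-0.3 -1.4 -3.1] M [ 0.164 -0.225  0.131] tau6 0.652 w 0.0411
t12.12 [535.5 -19.4  85.2] ang 138.1 q6 0.697 F [-0.5 -3.  -2.7] M [ 0.069 -0.202  0.046] tau6 0.595 w 0.0406
t12.28 [535.5 -19.5  85.2] ang 135.6 q6 0.742 F [-0.5 -2.1 -3. ] M [ 0.144 -0.195  0.033] tau6 0.536 w 0.0408
t12.45 [535.5 -19.5  85.2] ang 133.0 q6 0.788 F [-0.8 -0.5 -3.2] M [ 0.098 -0.28  -0.027] tau6 0.511 w 0.0410
t12.62 [535.5 -19.6  85.2] ang 130.4 q6 0.833 F [-0.1 -2.3 -3.4] M [ 0.112 -0.228 -0.039] tau6 0.516 w 0.0411
t12.78 [535.5 -19.6  85.2] ang 127.8 q6 0.878 F [-0.  -1.6 -3.1] M [ 0.077 -0.272  0.036] tau6 0.519 w 0.0412
t12.95 [535.4 -19.6  85.2] ang 125.2 q6 0.923 F [-0.2 -2.  -2.5] M [ 0.095 -0.299  0.002] tau6 0.519 w 0.0412
t13.12 [535.4 -19.7  85.2] ang 122.6 q6 0.969 F [-0.  -1.4 -2.2] M [ 0.011 -0.28   0.032] tau6 0.520 w 0.0407
```

Two clicks done (jumps at 0.20 and 0.60, signature as described). Next are clicks three and four, with a check before the last.

```bash
for i in 1 2 3 4 5 6 7 8 9 10 11 12; do python3 -m handwheel '[[0,0,0,3],[0,0,0,0]]'>/dev/null; python3 s.py|cut -c1-200; done
```

```text
t13.28 [535.4 -19.7  85.2] ang 120.0 q6 1.013 F [-0.2 -2.1 -2.8] M [ 0.045 -0.296  0.024] tau6 0.590 w 0.0409
t13.45 [535.3 -19.6  85.2] ang 117.5 q6 1.058 F [-0.5 -2.1 -2.8] M [ 0.019 -0.27   0.173] tau6 0.670 w 0.0409
t13.62 [535.3 -19.7  85.2] ang 114.9 q6 1.102 F [-1.4 -1.3 -2. ] M [-0.005 -0.294  0.163] tau6 0.612 w 0.0411
t13.78 [535.2 -19.7  85.2] ang 112.4 q6 1.147 F [-0.  -1.5 -3.6] M [-0.016 -0.275 -0.019] tau6 0.553 w 0.0410
t13.95 [535.2 -19.8  85.2] ang 109.8 q6 1.192 F [-0.8 -2.1 -2.5] M [ 0.015 -0.328  0.004] tau6 0.508 w 0.0410
t14.12 [535.2 -19.8  85.2] ang 107.2 q6 1.238 F [-0.  -2.1 -2.4] M [-0.052 -0.29  -0.048] tau6 0.515 w 0.0410
t14.28 [535.1 -19.9  85.2] ang 104.6 q6 1.283 F [-0.6 -1.6 -2.5] M [-0.04  -0.282 -0.01 ] tau6 0.521 w 0.0408
t14.45 [535.1 -19.9  85.2] ang 102.0 q6 1.328 F [-0.8 -1.5 -1.5] M [ 0.01  -0.318 -0.006] tau6 0.518 w 0.0410
t14.62 [535.  -19.9  85.2] ang 99.4 q6 1.373 F [ 0.1 -1.2 -2.2] M [-0.067 -0.325 -0.004] tau6 0.519 w 0.0408
t14.78 [534.9 -19.9  85.2] ang 96.8 q6 1.418 F [-0.7 -1.3 -2.4] M [-0.043 -0.283  0.032] tau6 0.515 w 0.0409
t14.95 [534.9 -19.8  85.2] ang 94.3 q6 1.463 F [-1.7 -1.6 -3.3] M [-0.11  -0.234  0.148] tau6 0.689 w 0.0407
t15.12 [534.9 -19.9  85.2] ang 91.8 q6 1.507 F [-0.6 -1.7 -2.3] M [-0.109 -0.244  0.153] tau6 0.628 w 0.0409
```

```bash
for i in 1 2 3 4 5; do python3 -m handwheel '[[0,0,0,3],[0,0,0,0]]'>/dev/null; python3 s.py|cut -c1-200; done
```

```text
t15.28 [534.8 -19.9  85.2] ang 89.2 q6 1.552 F [-1.  -2.  -1.9] M [-0.049 -0.188  0.095] tau6 0.571 w 0.0407
t15.45 [534.7 -20.   85.2] ang 86.6 q6 1.597 F [-0.  -1.4 -2. ] M [-0.127 -0.2    0.016] tau6 0.510 w 0.0408
t15.62 [534.7 -20.   85.2] ang 84.0 q6 1.642 F [-0.8 -1.8 -2.4] M [-0.1   -0.246 -0.01 ] tau6 0.512 w 0.0412
t15.78 [534.7 -19.9  85.2] ang 81.4 q6 1.688 F [-0.5 -1.4 -3.8] M [-0.175 -0.203 -0.086] tau6 0.525 w 0.0412
t15.95 [534.6 -20.   85.2] ang 78.8 q6 1.733 F [-0.4 -0.7 -1.4] M [-0.153 -0.151 -0.022] tau6 0.518 w 0.0413
```

Fourth snap passed (torque back to zero, 0.12 rad before the fifth jump). Now release and lift.

```bash
python3 -m handwheel '[[0,0,0,0],[0,0,0,0],[0,0,0,0],[0,0,0,0],[0,0,0,0],[0,0,0,0]]' 0 40 >/dev/null; python3 s.py; python3 -m handwheel '[[0,0,-15,0],[0,0,-30,0],[0,0,-35,0],[0,0,-25,0],[0,0,0,0],[0,0,0,0]]'>/dev/null; python3 s.py; python3 look.py w3; python3 - <<'E'
from h import *
yaw=np.arctan2(0.622-0.6989,0.1473+0.2311);print('yaw',yaw)
c,s=np.cos(yaw),np.sin(yaw);Rz=np.array([[c,-s],[s,c]]);D=np.array([.5343,-.0195])
for n,p in dict(pivot=(20,-140),open=(-18,-140),locked=(58,-140)).items():print(n,D+Rz@np.array(p)/1000)
print('ball in clamp',Rz.T@(np.array([.4975,-.1545])-D))
im=env.grab_frame('top');im2=env.grab_frame('scene');P=[]
b=blob(im,(375,220),170,4,9);a=blob(im2,(262,226),170,4,9);print(b,a,tri([cam('top'),cam('scene')],[b[0],a[0]]))
togo([.5,-.155,.18])
E
```

```text
t16.45 [536.4 -19.   86.5] ang 79.6 q6 1.720 F [-0.6 -0.4  0. ] M [-0.007 -0.019 -0.022] tau6 -0.001 w 0.0857
t16.95 [534.7 -18.1 194.6] ang 79.8 q6 1.719 F [ 0.3 -0.5 -0.3] M [-0.067  0.022 -0.001] tau6 0.004 w 0.0857
yaw -0.20049372658397524
pivot [ 0.52601792 -0.16067864]
open [ 0.48877912 -0.15311081]
locked [ 0.56325672 -0.16824646]
ball in clamp [-0.00917716 -0.13962457]
((np.float64(374.3939393939394), np.float64(219.5151515151515)), np.int64(33)) ((np.float64(261.0408163265306), np.float64(225.3265306122449)), np.int64(49)) [ 0.49746464 -0.1554934   0.11080137]
togo mm [-140.6   -8.7   13.7] toolx ang deg 79.7 tilt [-0.006 -0.005 -1.   ] q [-0.031  0.214 -0.266  1.096 -0.005  1.719] t 17.1
```

View pics/w3.png

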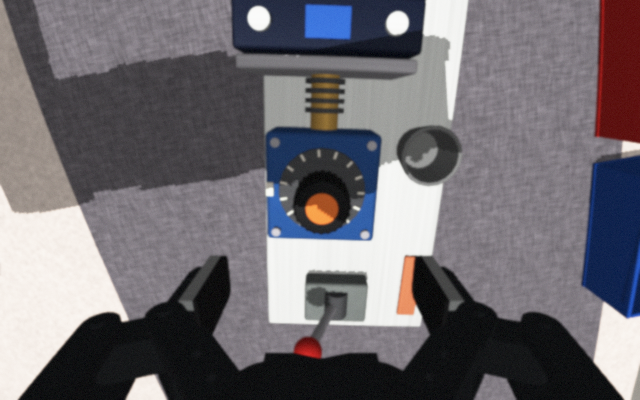

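The dial, cup, screw and bar are in place, and the lever is still leaning to the robot with its ball at (308,348). Tool y already lies along clamp +x, so I'll push with the closed fingers from behind the ball.

```bash
python3 - <<'E'
from h import *
yaw=-.2005;c,s=np.cos(yaw),np.sin(yaw);Rz=np.array([[c,-s],[s,c]]);D=np.array([.5343,-.0195])
togo(list(D+Rz@[-.062,-.140])+[.19]);print(D+Rz@[-.062,-.140])
E
```

```text
togo mm [-139.9  -64.2    3.9] toolx ang deg 79.7 tilt [-0.006 -0.005 -1.   ] q [-0.031  0.214 -0.266  1.096 -0.005  1.719] t 17.1
[ 0.44565973 -0.14434752]
```

```bash
python3 -m handwheel '[[0,-32,0,0],[0,-32,0,0],[-35,0,0,0],[-35,0,0,0],[-35,0,0,0],[-34,0,0,1],[0,0,0,0],[0,0,0,0]]' 1 40 >/dev/null; python3 s.py; python3 -m handwheel '[[0,0,30,0],[0,0,30,0],[0,0,20,0],[0,0,10,0],[0,0,0,0]]' >/dev/null; python3 s.py; python3 -c "
from h import *
togo([.4457,-.1443,.095])"; python3 look.py w4; python3 - <<'E'
from h import *
im=env.grab_frame('scene');cv2.imwrite('pics/sc1.png',cv2.resize(im[150:300,180:400,::-1],None,fx=3,fy=3))
E
```

```text
t17.77 [ 435.7 -144.   181.5] ang 79.1 q6 1.447 F [-0.5 -1.  -0.4] M [-0.042 -0.035 -0.043] tau6 -0.071 w -0.0002
t18.18 [ 432.3 -140.6   85.2] ang 79.3 q6 1.448 F [-1.4  0.4 -0.2] M [0.025 0.032 0.032] tau6 -0.010 w 0.0000
togo mm [ -1.1  13.6 -10.2] toolx ang deg 79.3 tilt [-0.003 -0.028 -1.   ] q [-0.31   0.182 -0.575  0.841 -0.006  1.448] t 18.1833
```

View pics/sc1.png

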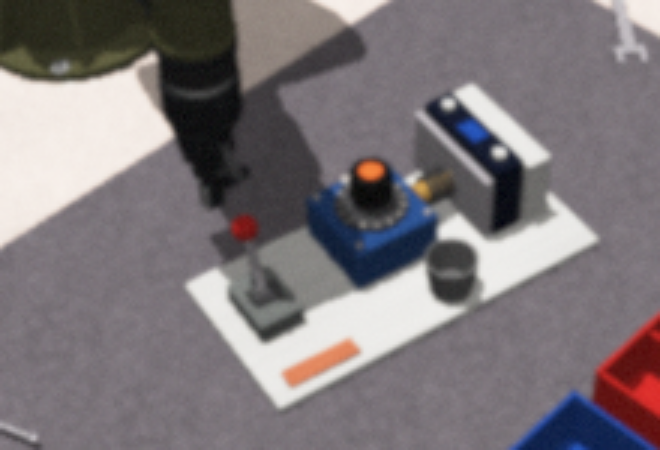

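The crop shows the closed fingers at (215,190), just robot-side of the red ball (245,228), with a clear gap. I'll advance in small steps.

```bash
python3 -m handwheel '[[-1,8,-6,0],[0,8,-4,0],[0,6,0,0],[0,0,0,0]]' >/dev/null; python3 s.py; for i in 1 2 3 4 5 6; do python3 -m handwheel '[[0,3,0,0],[0,3,0,0]]' >/dev/null; python3 s.py; done
```

```text
t18.62 [ 460.5 -146.3  101. ] ang 79.4 q6 1.453 F [-0.9 -0.2 -0.3] M [-0.002 -0.045 -0.026] tau6 0.012 w 0.0000
t18.78 [ 468.5 -147.9  102.3] ang 79.4 q6 1.454 F [-0.5  0.6 -0.1] M [ 0.03  -0.01   0.016] tau6 -0.010 w -0.0001
t18.95 [ 474.2 -149.   102.5] ang 79.4 q6 1.456 F [-9.3  1.7 11.7] M [ 0.348  1.731 -0.018] tau6 -0.015 w 0.0002
t19.12 [ 476.1 -149.5  103.3] ang 79.3 q6 1.458 F [-9.8  2.2 17.1] M [0.448 2.065 0.007] tau6 -0.013 w 0.0001
t19.28 [ 478.  -149.9  104.5] ang 79.3 q6 1.459 F [-8.5  2.9 13.8] M [ 0.355  1.689 -0.024] tau6 -0.012 w 0.0000
t19.45 [ 480.4 -150.4  105.7] ang 79.3 q6 1.460 F [-7.7  2.8 13.8] M [0.334 1.571 0.034] tau6 -0.011 w 0.0000
t19.62 [ 483.4 -151.   107. ] ang 79.3 q6 1.462 F [-7.6  1.8 12.1] M [0.37  1.39  0.017] tau6 -0.010 w 0.0002
```

The tips ride up the ball (upward force 12 N). I'll back off, lower to z ≈ 88 mm and push again.

```bash
python3 -m handwheel '[[0,-8,0,0],[0,-8,0,0],[0,-4,6,0],[0,0,6,0],[0,0,4,0],[0,0,0,0]]' >/dev/null; python3 s.py;  python3 -c "
from h import *
im=env.grab_frame('scene');b=env.grab_frame('top');A=blob(im,(264,226),170,4,12);B=blob(b,(376,218),170,4,12);print(A,B,tri([cam('scene'),cam('top')],[A[0],B[0]]));togo([.47,-.148,.09])"
```

```text
t20.12 [ 461.4 -147.1   90.2] ang 79.2 q6 1.457 F [ 0.2  0.8 -0.1] M [-0.045 -0.014 -0.019] tau6 -0.002 w -0.0001h.py:28: RuntimeWarning: Mean of empty slice.
  return (x[k].mean(),y[k].mean()),k.sum()
  ret = ret.dtype.type(ret / rcount)
Traceback (most recent call last):
  File "h.py", line 19, in tri
    v=np.linalg.svd(np.array(A))[2][-1];return v[:3]/v[3]
      ~~~~~~~~~~~~~^^^^^^^^^^^^^
numpy.linalg.LinAlgError: SVD did not converge
```

```bash
python3 -m handwheel '[[0,3,4,0],[0,0,0,0]]' >/dev/null; for i in 1 2 3 4 5 6 7 8; do python3 -m handwheel '[[0,2.5,0,0],[0,2.5,0,0]]' >/dev/null; python3 s.py; done
```

```text
t20.55 [ 470.8 -149.    86.1] ang 79.2 q6 1.459 F [-0.5  0.9  0.2] M [-0.059 -0.078 -0.007] tau6 -0.008 w -0.0000
t20.72 [ 476.6 -150.1   86. ] ang 79.2 q6 1.460 F [-0.4  0.7  0.6] M [-0.06  -0.083  0.034] tau6 -0.008 w 0.0002
t20.88 [ 481.9 -151.1   85.9] ang 79.2 q6 1.461 F [-4.7  0.4  3.8] M [0.158 0.83  0.039] tau6 -0.011 w 0.0001
t21.05 [ 485.7 -151.9   85.7] ang 79.2 q6 1.463 F [-3.8  1.3  3.5] M [ 0.13   0.683 -0.01 ] tau6 -0.011 w 0.0003
t21.22 [ 490.1 -152.7   85.4] ang 79.2 q6 1.464 F [-3.6  1.5  3. ] M [0.052 0.628 0.012] tau6 -0.011 w 0.0002
t21.38 [ 495.4 -153.8   85.4] ang 79.2 q6 1.465 F [-4.   0.2  5.2] M [ 0.103  0.601 -0.043] tau6 -0.012 w -0.0001
t21.55 [ 501.2 -155.    85.6] ang 79.2 q6 1.466 F [-2.8 -0.5  2.7] M [0.068 0.527 0.01 ] tau6 -0.012 w 0.0001
t21.72 [ 506.9 -156.1   85.3] ang 79.2 q6 1.467 F [-2.7 -0.1  2.3] M [0.007 0.462 0.006] tau6 -0.012 w 0.0003
```

```bash
for i in 1 2 3; do python3 -m handwheel '[[0,2.5,0,0],[0,2.5,0,0]]' >/dev/null; python3 s.py; done; for i in 1 2 3 4 ; do python3 -m handwheel '[[0,1.2,0,0],[0,1.2,0,0]]' >/dev/null; python3 s.py; done
```

```text
t21.88 [ 512.5 -157.2   84.9] ang 79.2 q6 1.468 F [-1.8 -0.8  2. ] M [0.066 0.412 0.02 ] tau6 -0.014 w 0.0003
t22.05 [ 518.  -158.4   84.4] ang 79.2 q6 1.469 F [-2.7 -0.3  2.4] M [-0.034  0.375  0.037] tau6 -0.017 w 0.0001
t22.22 [ 523.2 -159.4   83.8] ang 79.2 q6 1.470 F [-1.6 -0.3 -0.1] M [-0.053  0.463 -0.032] tau6 -0.018 w 0.0001
t22.38 [ 525.8 -160.    83.3] ang 79.2 q6 1.471 F [-3.   0.2  0.5] M [-0.035  0.433  0.003] tau6 -0.014 w 0.0001
t22.55 [ 528.1 -160.5   82.8] ang 79.2 q6 1.471 F [-2.5  0.2  0.6] M [-0.053  0.513 -0.117] tau6 -0.016 w -0.0001
t22.72 [ 530.1 -160.9   82.3] ang 79.2 q6 1.471 F [-2.2 -0.5 -0.3] M [-0.11   0.498 -0.011] tau6 -0.017 w -0.0000
t22.88 [ 532.  -161.3   81.8] ang 79.2 q6 1.472 F [-2.5 -0.7 -1.1] M [-0.039  0.549 -0.061] tau6 -0.018 w -0.0000
```

```bash
for i in 1 2 3 4 5 6 7; do python3 -m handwheel '[[0,1.2,-0.4,0],[0,1.2,-0.4,0]]' >/dev/null; python3 s.py; done
```

```text
t23.05 [ 533.6 -161.5   81.8] ang 79.2 q6 1.472 F [-2.9  0.3 -2.2] M [-0.007  0.61   0.034] tau6 -0.015 w -0.0002
t23.22 [ 535.3 -161.7   81.9] ang 79.2 q6 1.473 F [-3.  -0.1 -3. ] M [0.028 0.659 0.007] tau6 -0.014 w -0.0001
t23.38 [ 535.6 -161.7   81.9] ang 79.2 q6 1.473 F [-7.3  0.3  0.3] M [ 0.076  1.375 -0.033] tau6 -0.025 w 0.0000
t23.55 [ 535.4 -161.6   82. ] ang 79.2 q6 1.474 F [-7.6  0.2  0.4] M [0.063 1.206 0.003] tau6 -0.022 w 0.0001
t23.72 [ 535.3 -161.6   82. ] ang 79.2 q6 1.474 F [-6.9  0.9 -0.9] M [0.089 1.247 0.021] tau6 -0.023 w -0.0000
t23.88 [ 535.2 -161.6   82.1] ang 79.2 q6 1.475 F [-6.   0.8 -1.3] M [ 0.032  1.19  -0.079] tau6 -0.023 w 0.0001
t24.05 [ 535.1 -161.6   82.2] ang 79.2 q6 1.475 F [-6.6  0.5 -0.7] M [ 0.103  1.178 -0.005] tau6 -0.023 w -0.0001
```

Stopped at x≈535 mm (predicted 536) at about 7 N with no more travel: this is the hard stop. Now back off, rise and check.

```bash
python3 -m handwheel '[[0,-5,0,0],[0,-15,0,0],[0,-20,0,0],[0,-15,-20,0],[0,0,-35,0],[0,0,-35,0],[0,0,-35,0],[-35,0,0,0],[-35,0,0,0],[0,0,0,0]]' >/dev/null;python3 -m handwheel '[[-35,0,0,0],[-35,0,0,0],[-35,0,0,0],[0,0,0,0],[0,0,0,0]]' >/dev/null; python3 s.py; python3 - <<'E'
from h import *
im=env.grab_frame('scene');b=env.grab_frame('top');cv2.imwrite('pics/f.png',np.vstack([cv2.resize(x,(640,300)) for x in (im[130:310,140:524,::-1],b[90:295,150:587,::-1])]))
cv2.imwrite('pics/topf.png',b[:,:,::-1])
A=blob(im,(275,232),170,4,16);B=blob(b,(378,200),170,4,16);X=tri([cam('scene'),cam('top')],[A[0],B[0]])
yaw=-.2005;c,s=np.cos(yaw),np.sin(yaw);Rz=np.array([[c,-s],[s,c]]);D=np.array([.5343,-.0195]);print(A,B,X,'clamp',Rz.T@(X[:2]-D))
E
```

```text
t25.30 [ 475.  -333.1  231.5] ang 79.6 q6 1.153 F [-0.4 -1.1 -0.5] M [-0.036 -0.043  0.019] tau6 -0.064 w -0.0002
((np.float64(272.72093023255815), np.float64(240.86046511627907)), np.int64(43)) ((np.float64(377.8), np.float64(200.1)), np.int64(30)) [ 0.56104315 -0.16903046  0.10333284] clamp [ 0.0559878  -0.14120879]
```

View pics/f.png

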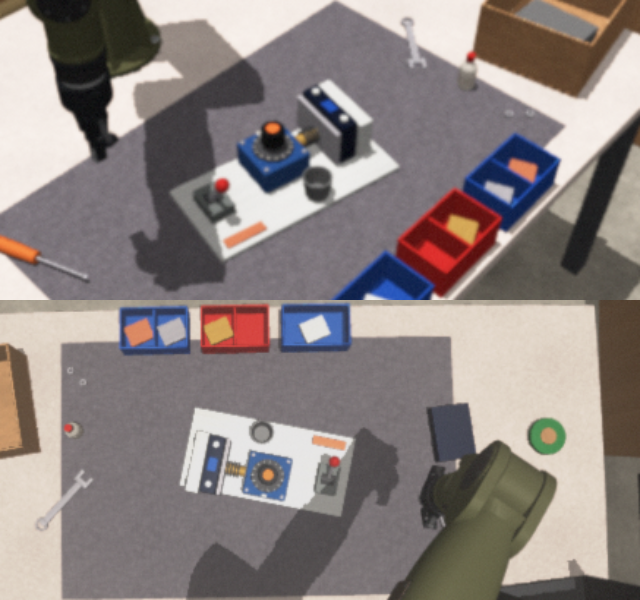

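The lever leans away, with its ball at clamp x = 56 mm (58 nominal, 2 mm calibration). Everything else is in place and the gripper is clear, so I'm handing in.

```bash
python3 -c "
from bench import env
print(env.finish_job())"
```

```text
the job is handed in; nothing more can be done
None
```

I turned the dial clockwise by four clicks, then pushed the lock lever over to its stop, and handed the job in at about 25 s of the 72 s allowed.

- **Dial:** One grasp covered all of it. The free play took about 1.45 rad. The torque then jumped four times, at joint-6 angles of about 0.19, 0.60, 1.02 and 1.44 rad. After each jump it sank back to zero over about 0.2 rad, as described. I let go about 0.1 rad past the fourth snap and 0.12 rad short of where a fifth jump would begin. I counted the clicks only by torque, because the camera cannot tell one plate mark from the next.
- **Lever:** My first push rode up on the ball, with up to about 20 N in total and mostly upward. I backed off, lowered the tips and pushed again at about 3–5 N. The lever stopped where predicted, with the fingers at x = 535 mm against 536 mm expected, and I pressed with only about 7 N there.
- **Last checks:** The final triangulation puts the ball at clamp x = 56 mm, 2 mm short of the nominal 58 mm but within the calibration error. The robot touches nothing. The cup, copper bar and other bench items look unmoved by eye; I did not measure them.

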